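# Cure sprayed bun feet in the UV box

### The arm

A 7-joint arm with a two-finger parallel gripper is mounted at the origin on the work surface. World frame = base frame: x ahead of the robot, y to its left, z up, the work surface at z = 0. Lengths are in m, angles in degrees, forces in N, time in s.
With the tool pointing down it reaches from about 0.425 to 0.875 m from the base axis. Payload 4.7 kg.
Tool frame: the origin (TCP) lies at the very end of the fingers, on their centre line; the grasp point (between the pads) lies 19 mm behind it; z points along the fingers, y is the line along which they close (so a half turn about z gives the same grasp; the last joint's range is limited). The gripper opens to 87 mm and grips with 3 to 60 N. Pads are 19 mm wide; open, the fingers measure 117 mm over their backs; the gripper's body (75 mm by 190 mm) begins 51 mm behind the grasp point.
Start: joints at [-73.276, 18.392, -4.016, 83.108, 1.295, 78.541, -3.26], TCP at [0.178, 0.625, 0.223] pointing down, gripper open.
Joint ranges: [-163.93, 163.93], [-17.29, 119.83], [-79.2, 71.16], [3.27, 140.29], [-89.18, 269.18], [5.43, 117.66], [-154.24, 154.24]. Speed limits (degrees/s): [147.25, 147.25, 180, 180, 180, 180, 180].

### API

Orientations are given as [roll, pitch, yaw] about the fixed x, y, z axes, in that order (R = Rz(yaw) Ry(pitch) Rx(roll)).
In Python, from cell import telemetry, cams, env gives the robot as it stands.
- The arm moves only by the tool arm_command, never from a script. Its argument "series" is text: rows parted by semicolons, each of 5 numbers parted by spaces: the shift along the tool's x, y, z in mm, then the turn about the tool's z in rad, then the closure in counts, from 0 (fully open) to 255 (shut). A call has 1 to 20 rows; each row shifts and turns the commanded pose from where the row before left it, along the tool's axes as they then stand; what a row does not reach is not made up. A row lasts 1/12 s, in which the tool goes at most 41.7 mm and 7.16 degrees, less where a joint would pass 70% of its speed; a pose out of reach is approached as far as the arm can. A call is refused whole if a number of a shift passes 41.7 or a number of a turn 0.125, either way. A call with a gripper value outside its range is refused whole. The fingers move at their own pace and stop on an object; "squeeze" is the grip in N (left out, the last holds). Time passes only in rows, so rows that do not move let the fingers close. It gives the time, the measured TCP pose, the force, the opening and the grip force at its end, in the units of the state.
- telemetry.get_obs(): the state, without advancing time (a new reading comes with each control period).
- cams.read_camera(name): name is "scene" or "top" or "wrist"; returns the picture (384x512x3 uint8, blue, green, red); there is no depth.
- cams.calibration(name): a dict with "K" (3x3 intrinsics, pixels), "origin" and "rotation" of the camera in the world; the wrist camera has in their place "hand_eye" (4x4, takes a point from camera to tool coordinates, whose origin is the TCP and whose axes are the flange's). Camera axes: x right, y down, z forward; pixel columns grow to the right and rows downward; lengths in m; the calibration is good to about 2 mm. The wrist camera is an equidistant fisheye: a pixel r from the principal point sees the ray r / f radians off the axis. A picture is of the moment at which its call begins: read the wrist's pose just before it. calibration takes no time and is no camera call.
- env.sign_off(): hands the job in; it is judged then, once.
The state is a dict: "time_s": time; "qpos": joint angles; "joint_velocities": joint speeds; "effort": joint torques, N m; "tool_pos": TCP position; "tool_rot": TCP orientation; "force": force on the tool from outside, world axes, zero at the start; "wrist_torque": the same for the moment, N m; "grip_width": finger opening in m; "grasp_force": force on a finger pad.
Only numpy, scipy, OpenCV 4.12 (cv2) and the standard library are available. Lean on these libraries where they do the work, as an engineer would, in place of code of your own. Each camera call takes 0.05 s, during which the arm holds its last target. There are 200 camera calls.

### The job

Cure the sprayed bun feet: stand every foot that is on the bench upright on the floor of the UV box, shut the lid fully, then swing the steel hook on its front down until it rests over the lid's pin. Only then press these keys on the box's panel right down and release them, one at a time and in this order: the round power key, the back left square key, the front right square key, the long start bar (left and right as seen from the robot). Leave the other two keys alone, and do not shift or knock over the other things on the bench.

Things in the scene. Friction and masses are not known exactly. Their poses are not given: they have to be found in the camera images.
- curer: UV curing box, fixed: open painted chest with a hinged lid, and a lower key deck on its right. Origin on the bench under the chest's centre; x from the front (robot side) to the hinge, y left, z up. Chest outside 210 (x) by 320 (y) mm, rim 110 mm up, walls 10 mm; inside 190 by 300 mm, floor 14 mm up. Deck: x -105 to 105, y -160 to -280 mm, top 85 mm up.
- lid (a joint): Lid angle: 0 shut, grows as it opens, starts 1.6 to 1.8 (upright). Hinge along box y at box x 105, z 110 mm. Slab 215 mm from hinge to front edge, 320 mm wide, 22 mm thick, its underside on the rim when shut; a lip 60 mm wide, 12 mm thick juts 23 mm from the front edge's middle. A pin for the hook hangs at box y -82 mm. Stays where left; takes about 0.8 N m to move.
- hook (a joint): Angle of the steel hook on the box's front: 0 level, its nose over the lid's pin (closed, at its stop), grows as its free end is raised; starts 1.0 to 1.45 (nearly upright). Pivot at box x -121, y -150, z 98 mm, axis along box x; closed, the arm (12 mm high, 5 mm thick) runs 90 mm along box +y. Light friction (0.05 N m): stays where left.
- hook_tab (a point): Middle of the finger tab at the hook's free end: a rod of 10 mm diameter, 90 mm from the pivot, jutting 32 mm towards the robot (box -x).
- key_power (a joint): Travel of the round power key, 38 mm across, nearest the robot: 0 up, 0.006 m fully down; a spring pushes it back (about 1.2 N to start, 5 N fully down). Counts as pressed beyond 0.0045.
- key_power_top (a point): Centre of the top of the round power key, 38 mm across, nearest the robot; the key is pressed straight down. Left and right as the robot sees the panel (left is the box's +y).
- key_fl (a joint): Travel of the front left square key (26 mm), not to be pressed, centred at box x -22, y -193 mm: 0 up, 0.006 m fully down; a spring pushes it back (about 1.2 N to start, 5 N fully down). Counts as pressed beyond 0.0045.
- key_fr (a joint): Travel of the front right square key (26 mm): 0 up, 0.006 m fully down; a spring pushes it back (about 1.2 N to start, 5 N fully down). Counts as pressed beyond 0.0045.
- key_fr_top (a point): Centre of the top of the front right square key (26 mm); the key is pressed straight down. Left and right as the robot sees the panel (left is the box's +y).
- key_bl (a joint): Travel of the back left square key (26 mm): 0 up, 0.006 m fully down; a spring pushes it back (about 1.2 N to start, 5 N fully down). Counts as pressed beyond 0.0045.
- key_bl_top (a point): Centre of the top of the back left square key (26 mm); the key is pressed straight down. Left and right as the robot sees the panel (left is the box's +y).
- key_br (a joint): Travel of the back right square key (26 mm), not to be pressed, centred at box x 28, y -247 mm: 0 up, 0.006 m fully down; a spring pushes it back (about 1.2 N to start, 5 N fully down). Counts as pressed beyond 0.0045.
- key_start (a joint): Travel of the long start bar, 22 by 80 mm, at the far end of the deck: 0 up, 0.006 m fully down; a spring pushes it back (about 1.2 N to start, 5 N fully down). Counts as pressed beyond 0.0045.
- key_start_top (a point): Centre of the top of the long start bar, 22 by 80 mm, at the far end of the deck; the key is pressed straight down. Left and right as the robot sees the panel (left is the box's +y).
- foot1_mid (a point): Turned wooden bun foot, present in some starts only: a bun 68 mm across and 50 mm high (its flat underside 54 mm across) with a bare upright tenon 24 mm across and 30 mm long on top, 80 mm high in all, 100 to 170 g. This point is on its axis, 40 mm above its underside; z points along the tenon.
- foot2_mid (a point): Turned wooden bun foot, present in some starts only: a bun 68 mm across and 50 mm high (its flat underside 54 mm across) with a bare upright tenon 24 mm across and 30 mm long on top, 80 mm high in all, 100 to 170 g. This point is on its axis, 40 mm above its underside; z points along the tenon.
- foot3_mid (a point): Turned wooden bun foot, present in some starts only: a bun 68 mm across and 50 mm high (its flat underside 54 mm across) with a bare upright tenon 24 mm across and 30 mm long on top, 80 mm high in all, 100 to 170 g. This point is on its axis, 40 mm above its underside; z points along the tenon.
- foot4_mid (a point): Turned wooden bun foot, present in some starts only: a bun 68 mm across and 50 mm high (its flat underside 54 mm across) with a bare upright tenon 24 mm across and 30 mm long on top, 80 mm high in all, 100 to 170 g. This point is on its axis, 40 mm above its underside; z points along the tenon.
- foot5_mid (a point): Turned wooden bun foot, present in some starts only: a bun 68 mm across and 50 mm high (its flat underside 54 mm across) with a bare upright tenon 24 mm across and 30 mm long on top, 80 mm high in all, 100 to 170 g. This point is on its axis, 40 mm above its underside; z points along the tenon.
- tape_mid (a point): Roll of blue masking tape lying flat, 90 mm across, 25 mm high. A bystander, to be left alone. The point is about half-way up, at its middle.
- jar_mid (a point): Closed round jar, 60 mm across, 65 mm high. A bystander, to be left alone. The point is about half-way up, at its middle.
- sander_mid (a point): Cork sanding block, 75 x 55 x 32 mm. A bystander, to be left alone. The point is about half-way up, at its middle.
- mallet_mid (a point): Hammer lying down, about 260 mm long. A bystander, to be left alone. The point is about half-way up.
- tin_mid (a point): Standing tin of lacquer, 90 mm across, 110 mm high. A bystander, to be left alone. The point is about half-way up, at its middle.
Things that resemble listed ones, but are neither listed nor needed, are in the scene too. Leave any green or yellow look-alike of the part that bears foot4_mid alone.

How it is judged (in metres and radians):
On the way, in this order (a step that is already met when the one before it is completed fails the run):
1. every foot stands upright on the floor of the box (x of foot1_mid in the frame of curer between -0.095 and 0.095 m and y of foot1_mid in the frame of curer between -0.15 and 0.15 m and z of each of foot1_mid, foot2_mid, foot3_mid, foot4_mid, foot5_mid in the frame of curer below 0.064 m and angle between each of foot1_mid, foot2_mid, foot3_mid, foot4_mid, foot5_mid's own z axis and vertical below 0.2 rad and x of foot2_mid in the frame of curer between -0.095 and 0.095 m and y of foot2_mid in the frame of curer between -0.15 and 0.15 m and x of foot3_mid in the frame of curer between -0.095 and 0.095 m and y of foot3_mid in the frame of curer between -0.15 and 0.15 m and x of foot4_mid in the frame of curer between -0.095 and 0.095 m and y of foot4_mid in the frame of curer between -0.15 and 0.15 m and x of foot5_mid in the frame of curer between -0.095 and 0.095 m and y of foot5_mid in the frame of curer between -0.15 and 0.15 m), for 0.3 s.
2. the lid is shut (value of joint lid below 0.05 rad), for 0.2 s.
3. the hook lies closed over the pin (value of joint hook below 0.08 rad), for 0.2 s.
4. the round power key is pressed right down (value of joint key_power above 0.0045 m), for 0.05 s.
5. the back left square key is pressed right down (value of joint key_bl above 0.0045 m), for 0.05 s.
6. the front right square key is pressed right down (value of joint key_fr above 0.0045 m), for 0.05 s.
7. the long start bar is pressed right down (value of joint key_start above 0.0045 m), for 0.05 s.
At the end, for the whole second after the job is handed in: Every foot present stands in the chest (tilt under 0.2 rad, its underside within 10 mm of the floor), the lid is shut (under 0.05 rad), the hook is closed (under 0.08 rad) and all keys are up again (under 2 mm) (all of step 1 and value of joint lid below 0.05 rad and value of joint hook below 0.08 rad and value of joint each of key_power, key_bl, key_fr, key_start, key_fl, key_br below 0.002 m); the robot touches nothing.
It fails at once if either of the two square keys that are not wanted is pressed (3 mm) (value of joint any of key_fl, key_br above 0.003 m).
It fails at once if two keys are pressed at once (value of joint each of key_power, key_bl above 0.003 m or value of joint each of key_power, key_fr above 0.003 m or value of joint each of key_power, key_start above 0.003 m or value of joint each of key_bl, key_fr above 0.003 m or value of joint each of key_bl, key_start above 0.003 m or value of joint each of key_fr, key_start above 0.003 m).
It fails at once if a key is pressed while the lid is not shut or the hook is not closed (value of joint any of key_power, key_bl, key_fr, key_start above 0.003 m and (value of joint lid above 0.1 rad or value of joint hook above 0.15 rad)).
It fails at once if a bystander is shifted more than 50 mm or lifted or knocked over (distance of any of tape_mid, jar_mid, sander_mid, mallet_mid, tin_mid from where it was at the start of the episode above 0.05 m or angle between any of jar_mid, tin_mid's own z axis and vertical above 0.7 rad).
Of foot1, foot2, foot3, foot4, foot5 only 3 to 5 are there at a start; the rules pass over those that are not, and their reading is None.
At some moment in a run one of foot1, foot2, foot3, foot4, foot5 may be knocked a few centimetres aside while the robot is not near it.
It also fails if it takes over 210 s, if anything falls off the work surface, if the arm or the gripper's body presses on something with over 40 N, if the wrist force passes 120 N, or if a joint passes its speed limit or range.

## Working session

There is one attempt and no reset: what is moved stays moved. The work goes in short steps, Python scripts to look and compute and a tool call to move; the robot and the scene stay as the last step left them, time stands still between calls to the robot, and variables do not carry over. Pictures are saved under pics/ and viewed, at most 14 in all, crops included, and the job is handed in when it is done.

Besides the shell and the picture viewer there is one more tool, called after "Request:" in YAML: its name, and indented under it one key for each argument. arm_command: Moves the arm, as the interface text tells. Its arguments: {"type":"object","properties":{"series":{"type":"string"},"squeeze":{"type":"number"}},"required":["series"]}

```bash
mkdir -p pics; ls; python3 - <<'E'
from cell import telemetry, cams, env
import cv2
print(telemetry.get_obs())
for n in("scene","top"):
    cv2.imwrite(f"pics/{n}0.png",cams.read_camera(n))
for n in("scene","top","wrist"): print(n,cams.calibration(n))
E
```

```text
pics
{'time_s': 0.0, 'qpos': array([-73.27495236,  18.43672133,  -4.01595856,  83.1747542 ,
         1.29726546,  78.5405372 ,  -3.25837949]), 'joint_velocities': array([ 0.10995323,  0.07338168,  0.02997636, -0.09758323, -0.00053027,
       -0.06557904,  0.05097199]), 'effort': array([ 3.33510934e-04, -4.91277766e+01, -4.03899886e-01, -3.12532496e+01,
       -6.41273288e-02,  4.34179860e-02,  1.59121837e-04]), 'tool_pos': array([0.17816841, 0.62453296, 0.22148938]), 'tool_rot': array([-1.79893358e+02,  7.85218335e-03,  1.64087184e+02]), 'force': array([ 0.13418928, -0.11390206, -0.08185842]), 'wrist_torque': array([ 0.01289183,  0.01770799, -0.00759653]), 'grasp_force': 0.0, 'grip_width': 0.08677507607868995}
scene {'K': array([[481.16498023,   0.        , 252.39948739],
       [  0.        , 481.16498023, 195.72758743],
       [  0.        ,   0.        ,   1.        ]]), 'origin': array([ 1.00710184, -0.52458382,  1.27835224]), 'rotation': array([-149.4759468 ,   -0.37396745,   47.29623682])}
top {'K': array([[418.87640159,   0.        , 249.80989453],
       [  0.        , 418.87640159, 190.20750629],
       [  0.        ,   0.        ,   1.        ]]), 'origin': array([ 0.34147437, -0.07280414,  1.39803514]), 'rotation': array([-174.13787404,   -0.46943844,  -88.26744015])}
wrist {'K': array([[297.31863964,   0.        , 257.65443256],
       [  0.        , 297.31863964, 192.74008119],
       [  0.        ,   0.        ,   1.        ]]), 'hand_eye': array([[ 1.27171600e-03, -9.56564603e-01, -2.91517656e-01,
         7.97956188e-02],
       [ 9.99999113e-01,  1.10096290e-03,  7.49775303e-04,
        -8.58826575e-05],
       [-3.96258392e-04, -2.91518351e-01,  9.56565154e-01,
        -1.62025956e-01],
       [ 0.00000000e+00,  0.00000000e+00,  0.00000000e+00,
         1.00000000e+00]])}
```

View pics/scene0.png

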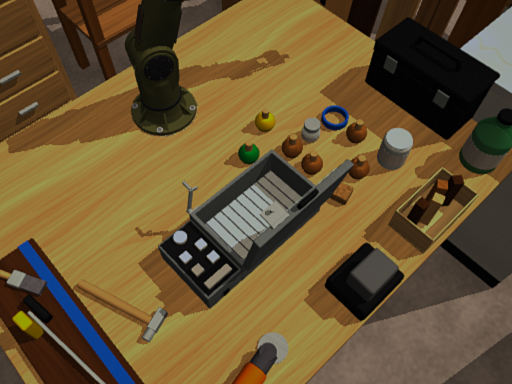

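View pics/top0.png

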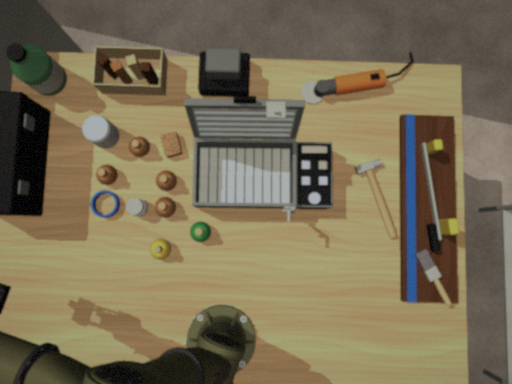

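The scene view shows four brown feet, at (292,147), (312,162), (357,131) and (359,168). The top view shows the same four at (165,207), (166,180), (107,175) and (138,147). There are also green and yellow look-alikes. The box is open, with the hook raised near top (289,212). I'll zoom in for exact pixels.

```bash
cat > h.py <<'E'
import numpy as np, cv2
from scipy.spatial.transform import Rotation as R
from cell import telemetry, cams, env
def cam(n, obs=None):
    c=cams.calibration(n)
    if n!="wrist": return c["K"],R.from_euler("xyz",c["rotation"],degrees=True).as_matrix(),np.array(c["origin"])
    o=obs or telemetry.get_obs(); Rt=R.from_euler("xyz",o["tool_rot"],degrees=True).as_matrix(); H=c["hand_eye"]
    return c["K"],Rt@H[:3,:3],Rt@H[:3,3]+o["tool_pos"]
def ray(n,p,obs=None):
    K,Rc,o=cam(n,obs); v=np.array([(p[0]-K[0,2])/K[0,0],(p[1]-K[1,2])/K[1,1],1.])
    if n=="wrist":
        r=np.hypot(v[0],v[1]); v=np.array([v[0]/r*np.sin(r),v[1]/r*np.sin(r),np.cos(r)]) if r>1e-9 else v
    return o,Rc@(v/np.linalg.norm(v))
def tri(*rs):
    A=np.zeros((3,3));b=np.zeros(3)
    for o,d in rs: P=np.eye(3)-np.outer(d,d);A+=P;b+=P@o
    x=np.linalg.solve(A,b); return x,max(np.linalg.norm((np.eye(3)-np.outer(d,d))@(x-o)) for o,d in rs)
def atz(r,z): o,d=r; return o+d*(z-o[2])/d[2]
def proj(n,X,obs=None):
    K,Rc,o=cam(n,obs); v=Rc.T@(np.asarray(X,float)-o)
    if n=="wrist":
        t=np.arctan2(np.hypot(v[0],v[1]),v[2]); s=t/max(np.hypot(v[0],v[1]),1e-9); return K[0,2]+K[0,0]*v[0]*s,K[1,2]+K[1,1]*v[1]*s
    return K[0,2]+K[0,0]*v[0]/v[2],K[1,2]+K[1,1]*v[1]/v[2]
E
python3 - <<'E'
import cv2
a=cv2.imread("pics/top0.png")[90:260,80:340];cv2.imwrite("pics/t1.png",cv2.resize(a,None,fx=3,fy=3,interpolation=cv2.INTER_CUBIC))
a=cv2.imread("pics/scene0.png")[100:305,150:400];cv2.imwrite("pics/s1.png",cv2.resize(a,None,fx=2.9,fy=2.9,interpolation=cv2.INTER_CUBIC))
E
```

```text
(no output)
```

View pics/t1.png

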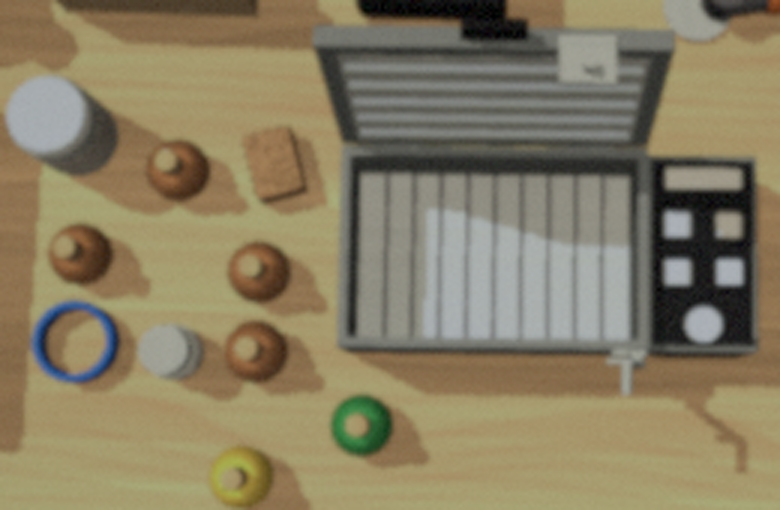

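View pics/s1.png

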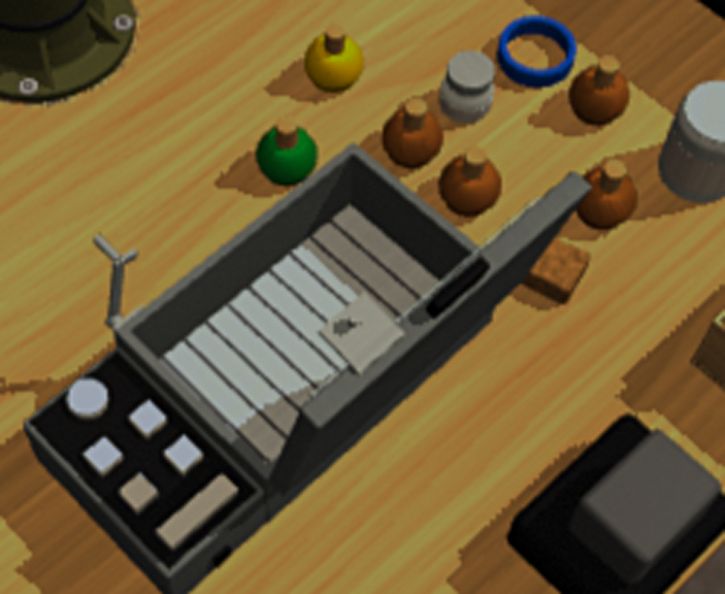

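```bash
python3 - <<'E'
from h import *
np.set_printoptions(precision=4,suppress=True)
T=lambda p:((p[0]+.5)/3-.5+80,(p[1]+.5)/3-.5+90)
S=lambda p:((p[0]+.5)/2.9-.5+150,(p[1]+.5)/2.9-.5+100)
d={"A":((248,348),(415,105)),"B":((252,266),(475,158)),"C":((68,247),(607,64)),"D":((167,160),(615,166)),
"pow":((703,324),(88,397)),"fl":((678,271),(147,418)),"fr":((729,271),(102,455)),"bl":((678,224),(182,453)),"br":((729,224),(138,491)),"start":((704,178),(197,510)),
"rimFL":((341,349),(353,148)),"tabtip":((627,393),(98,240)),"tabroot":((625,352),(133,257)),"green":((357,424),(288,130)),"yellow":((233,478),(335,37))}
X={}
for k,(t,s) in d.items():
    x,e=tri(ray("top",T(t)),ray("scene",S(s)));X[k]=x;print(k,x,round(e,4))
# box fit from keys
ks={"fl":(-.022,-.193),"br":(.028,-.247)}
for n,t in (("FL",(341,349)),("FR",(650,350)),("HL",(345,148)),("HR",(648,148)) ): print(n,atz(ray("top",T(t)),.11))
b=np.array([[-.022,-.193],[.028,-.247],[.028,-.193],[-.022,-.247],[-.105,.16]]);w=np.array([X[k][:2] for k in("fl","br","bl","fr","rimFL")])
bc=b-b.mean(0);wc=w-w.mean(0);H=bc.T@wc;th=np.arctan2(H[0,1]-H[1,0],H[0,0]+H[1,1]);c,s=np.cos(th),np.sin(th);M=np.array([[c,-s],[s,c]]);t=w.mean(0)-M@b.mean(0)
print("yaw",np.degrees(th),"org",t,"res",w-(b@M.T+t))
for k in("pow","start","tabtip","tabroot"): print(k,M.T@(X[k][:2]-t))
for n,y,z in(("tape",(75,341),.025),("jar",(165,350),.065),("tin",(45,115),.11),("sander",(272,160),.032)): print(n,atz(ray("top",T(y)),z))
E
```

```text
A [0.4207 0.1948 0.0859] 0.0023
B [0.5083 0.197  0.0769] 0.0025
C [0.5218 0.3904 0.084 ] 0.0029
D [0.6177 0.2912 0.0865] 0.003
pow [ 0.4596 -0.2793  0.0934] 0.002
fl [ 0.5142 -0.2523  0.0944] 0.0017
fr [ 0.5155 -0.3061  0.0949] 0.0012
bl [ 0.5637 -0.2514  0.0959] 0.0016
br [ 0.5653 -0.3048  0.0965] 0.0017
start [ 0.6141 -0.2776  0.0949] 0.0023
rimFL [0.4228 0.0974 0.1003] 0.0041
tabtip [ 0.3824 -0.1922  0.1858] 0.002
tabroot [ 0.4228 -0.1859  0.1971] 0.005
green [0.3452 0.0795 0.0712] 0.0023
yellow [0.2849 0.2065 0.0696] 0.002
FL [0.4198 0.0928 0.11  ]
FR [ 0.4285 -0.2242  0.11  ]
HL [0.6295 0.0979 0.11  ]
HR [ 0.6397 -0.2181  0.11  ]
yaw 1.399872709633395 org [ 0.5314 -0.059 ] res [[ 0.0001  0.0002]
 [-0.0001  0.0005]
 [-0.0004 -0.0001]
 [ 0.0001  0.0004]
 [ 0.0003 -0.0009]]
pow [-0.0772 -0.2184]
start [ 0.0774 -0.2205]
tabtip [-0.1522 -0.1295]
tabroot [-0.1117 -0.1242]
tape [0.4248 0.3941 0.025 ]
jar [0.4157 0.2848 0.065 ]
tin [0.6545 0.4119 0.11  ]
sander [0.6309 0.1881 0.032 ]
```

All the measurements agree with the text: tenon tops sit about 0.08 up, the box yaw is 1.4° with its origin at (0.531,-0.059), and the fit residual is under 1 mm. I'll turn the tool to yaw 180 so the axes are simple, then go above foot A.

Request:
arm_command:
  series: "0 0 0 -0.092 108;0 0 0 -0.092 108;0 0 0 -0.094 108;-17 -30 0 0 108;-17 -30 0 0 108;-17 -30 0 0 108;-17 -30 0 0 108;-17 -30 0 0 108;-17 -30 0 0 108;-17 -30 0 0 108;-17 -30 0 0 108;-17 -30 0 0 108;-17 -30 0 0 108;-17 -30 0 0 108;-17 -30 0 0 108;-17 -30 0 0 108;-17 -30 0 0 108;0 0 0 0 108;0 0 0 0 108"
  squeeze: 15

```text
time_s: 1.68
tool_pos: [0.4171, 0.2032, 0.2224]
tool_rot: [180.0, -0.0, 179.7]
force: [-0.1, 0.7, 0.4]
grip_width: 0.0502
grasp_force: 0.0
```

```bash
python3 - <<'E'
from h import *
o=telemetry.get_obs();print(o["tool_pos"],o["tool_rot"],o["grip_width"],o["qpos"])
cv2.imwrite("pics/w1.png",cams.read_camera("wrist"))
print(proj("wrist",[.4207,.1948,.08],o),proj("wrist",[.5083,.197,.08],o))
E
```

```text
[0.41706293 0.20322716 0.22240829] [ 1.79985936e+02 -2.01523365e-02  1.79736850e+02] 0.050151443548311074 [-45.20668002  -4.96586752  15.1296911  108.80701621   1.31122387
  76.00133037  59.28819132]
(np.float64(249.69837036652956), np.float64(184.4012406793314)) (np.float64(252.54286380361407), np.float64(257.03681528566165))
```

View pics/w1.png

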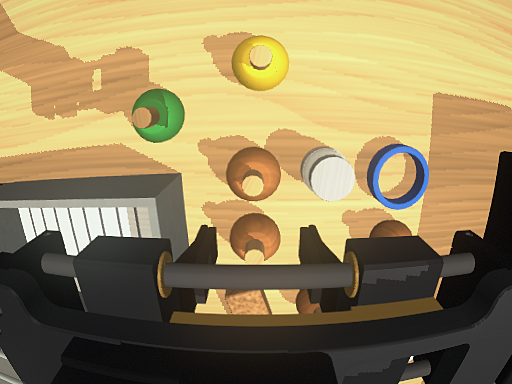

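The wrist view puts A's tenon at (253,183) and B's at (254,256). Both are within about 3 px of prediction. The green foot, jar and tape are clear of the path, so I'll grasp A.

Request:
arm_command:
  series: "-4 -5 26 0 108;0 0 35 0 108;0 0 35 0 108;0 0 35 0 108;0 0 25 0 108;0 0 10 0 108;0 0 0 0 108;0 0 0 0 255;0 0 0 0 255;0 0 0 0 255;0 0 0 0 255;0 0 0 0 255;0 0 0 0 255;0 0 -20 0 255;0 0 -30 0 255;0 0 -40 0 255;0 0 -40 0 255;0 0 -10 0 255;0 0 0 0 255"
  squeeze: 20

```text
time_s: 3.32
tool_pos: [0.4225, 0.2014, 0.2004]
tool_rot: [179.7, 0.4, -180.0]
force: [0.9, 0.1, -1.4]
grip_width: 0.0235
grasp_force: 19.7
```

Request:
arm_command:
  series: "-8 -15 -5 0 255;-16 -29 0 0 255;-16 -29 0 0 255;-16 -29 0 0 255;-16 -29 0 0 255;-16 -29 0 0 255;-16 -29 0 0 255;-16 -29 0 0 255;-16 -29 0 0 255;-16 -29 0 0 255;-4 -15 0 0 255;0 0 0 0 255;0 0 0 0 255;0 0 0 0 255"

```text
time_s: 4.48
tool_pos: [0.5755, -0.0895, 0.1998]
tool_rot: [179.9, -0.2, -179.9]
force: [0.3, 0.4, -1.2]
grip_width: 0.0238
grasp_force: 19.7
```

Request:
arm_command:
  series: "-2 -3 20 0 255;0 0 35 0 255;0 0 35 0 255;0 0 25 0 255;0 0 10 0 255;0 0 3 0 255;0 0 0 0 255;0 0 0 0 255;0 0 0 0 108;0 0 0 0 108;0 0 0 0 108;0 0 0 0 108;0 0 -10 0 108;0 0 -30 0 108;0 0 -40 0 108;0 0 -40 0 108;0 0 -10 0 108;0 0 0 0 108"

```text
time_s: 5.98
tool_pos: [0.5811, -0.0946, 0.2089]
tool_rot: [180.0, 0.5, 180.0]
force: [-0.2, -0.0, 0.2]
grip_width: 0.0493
grasp_force: 0.0
```

```bash
cat >> h.py <<'E'
def buns(n="top"):
    im=cams.read_camera(n); h=cv2.cvtColor(im,cv2.COLOR_BGR2HSV)
    m=cv2.inRange(h,(3,140,40),(13,255,190)); k,l,s,c=cv2.connectedComponentsWithStats(m)
    out=[]
    for i in range(1,k):
        if s[i][4]>60: p=atz(ray(n,c[i]),.03); out.append((np.round(c[i],1),s[i][4],np.round(p[:2],3)))
    return im,out
E
python3 - <<'E'
from h import *
im,o=buns()
for x in o: print(x)
o=telemetry.get_obs();print(o["tool_pos"],o["force"])
E
```

```text
(array([101.8,  58.9]), np.int32(79), array([0.913, 0.434]))
(array([144.5,  67. ]), np.int32(64), array([0.889, 0.288]))
(array([121.3,  73.1]), np.int32(66), array([0.865, 0.365]))
(array([361.4,  86.2]), np.int32(402), array([ 0.847, -0.446]))
(array([402.6, 209.6]), np.int32(514), array([ 0.434, -0.582]))
(array([438.1, 194.7]), np.int32(3797), array([ 0.487, -0.7  ]))
(array([142.7, 147.4]), np.int32(85), array([0.614, 0.279]))
(array([109.6, 174.5]), np.int32(83), array([0.52 , 0.383]))
(array([169.8, 182. ]), np.int32(77), array([0.501, 0.184]))
(array([426.7, 289.4]), np.int32(395), array([ 0.179, -0.658]))
[ 0.57964783 -0.09414536  0.20605353] [ 0.01881625 -0.50259909 -0.6705515 ]
```

Nothing has moved and A is in. B is next.

Request:
arm_command:
  series: "4 16 0 0 108;8 32 0 0 108;8 32 0 0 108;8 32 0 0 108;8 32 0 0 108;8 32 0 0 108;8 32 0 0 108;8 32 0 0 108;8 32 0 0 108;5 20 0 0 108;0 0 0 0 108;0 0 0 0 108;0 0 0 0 108"

```text
time_s: 7.12
tool_pos: [0.505, 0.1968, 0.2024]
tool_rot: [-179.9, -0.1, 180.0]
force: [0.1, -0.5, -0.6]
grip_width: 0.05
grasp_force: 0.0
```

```bash
python3 - <<'E'
from h import *
o=telemetry.get_obs();print(o["tool_pos"],o["tool_rot"])
cv2.imwrite("pics/w2.png",cams.read_camera("wrist")[120:384,0:512])
print(proj("wrist",[.508,.198,.08],o))
E
```

```text
[0.50501527 0.19680495 0.20237566] [-1.79890555e+02 -9.52225057e-02  1.79960970e+02]
(np.float64(259.09355646684014), np.float64(189.2108037505547))
```

View pics/w2.png

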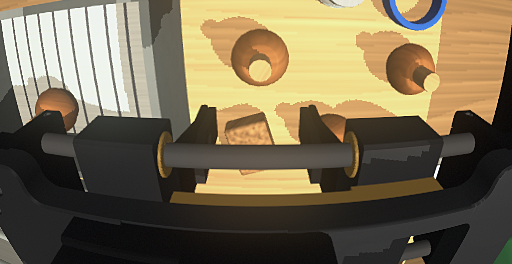

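B's tenon is at (260,190), as predicted, and A stands in the box. I'll grasp B and lift it.

Request:
arm_command:
  series: "-3 1 21 0 108;0 0 35 0 108;0 0 35 0 108;0 0 25 0 108;0 0 20 0 108;0 0 10 0 108;0 0 0 0 108;0 0 0 0 255;0 0 0 0 255;0 0 0 0 255;0 0 0 0 255;0 0 0 0 255;0 0 0 0 255;0 0 -20 0 255;0 0 -30 0 255;0 0 -40 0 255;0 0 -40 0 255;0 0 -20 0 255;0 0 0 0 255;0 0 0 0 255"

```text
time_s: 8.83
tool_pos: [0.5088, 0.1995, 0.2086]
tool_rot: [179.9, 0.1, -180.0]
force: [-0.3, 0.3, -1.8]
grip_width: 0.0235
grasp_force: 20.2
```

Request:
arm_command:
  series: "-6 -15 0 0 255;-11 -30 0 0 255;-11 -30 0 0 255;-11 -30 0 0 255;-11 -30 0 0 255;-11 -30 0 0 255;-6 -17 0 0 255;0 0 0 0 255;0 0 0 0 255;0 0 0 0 255"

```text
time_s: 9.67
tool_pos: [0.5742, 0.0185, 0.2058]
tool_rot: [180.0, -0.2, -179.9]
force: [0.5, 1.1, -1.0]
grip_width: 0.0238
grasp_force: 20.2
```

Request:
arm_command:
  series: "0 -1 20 0 255;0 0 35 0 255;0 0 35 0 255;0 0 30 0 255;0 0 11 0 255;0 0 3 0 255;0 0 0 0 255;0 0 0 0 255;0 0 0 0 108;0 0 0 0 108;0 0 0 0 108;0 0 0 0 108;0 0 -10 0 108;0 0 -30 0 108;0 0 -40 0 108;0 0 -40 0 108;0 0 -10 0 108;0 0 0 0 108;0 0 0 0 108"

```text
time_s: 11.25
tool_pos: [0.5758, 0.0162, 0.2046]
tool_rot: [180.0, 0.1, -180.0]
force: [-0.3, 0.8, 0.1]
grip_width: 0.0497
grasp_force: 0.0
```

```bash
python3 - <<'E'
from h import *
im,o=buns()
for x in o:
    if 0<x[2][1]<.42 or -.25<x[2][1]<.4: print(x)
print(telemetry.get_obs()["tool_pos"])
print(atz(ray("wrist",(427,197),dict(tool_pos=[.505,.1968,.2024],tool_rot=[-179.9,-.1,180])),.08))
E
```

```text
(array([144.8,  66.8]), np.int32(71), array([0.89 , 0.288]))
(array([121.7,  73.5]), np.int32(73), array([0.864, 0.364]))
(array([142., 148.]), np.int32(88), array([0.611, 0.281]))
(array([256.2, 163.8]), np.int32(73), array([ 0.57 , -0.098]))
(array([109.6, 175.5]), np.int32(103), array([0.516, 0.382]))
[0.57494236 0.01621509 0.20316517]
[0.5163549  0.38776445 0.08      ]
```

Request:
arm_command:
  series: "-2 16 0 0 108;-4 32 0 0 108;-5 32 0 0 108;-5 32 0 0 108;-5 32 0 0 108;-5 32 0 0 108;-5 32 0 0 108;-5 32 0 0 108;-5 32 0 0 108;-1 4 0 0 108;0 0 0 0 108;0 0 0 0 108;0 0 0 0 108"

```text
time_s: 12.38
tool_pos: [0.6174, 0.2897, 0.2026]
tool_rot: [-179.9, -0.1, 179.9]
force: [0.0, -0.6, 0.2]
grip_width: 0.0501
grasp_force: 0.0
```

```bash
python3 - <<'E'
from h import *
o=telemetry.get_obs();print(o["tool_pos"],o["tool_rot"])
cv2.imwrite("pics/w3.png",cams.read_camera("wrist")[120:384,0:512])
print(proj("wrist",[.6175,.292,.08],o),proj("wrist",[.519,.389,.08],o))
E
```

```text
[0.617367   0.28966298 0.20256749] [-1.79878194e+02 -7.31961560e-02  1.79863401e+02]
(np.float64(260.27334833537236), np.float64(186.35495963328378)) (np.float64(359.60158152800545), np.float64(89.60243238824127))
```

View pics/w3.png

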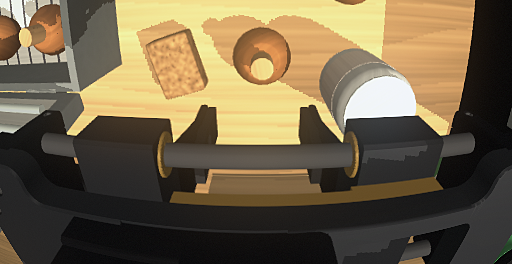

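D's tenon is at (262,189), within 3 px. The tin is clear, and two feet are in the box. Grasping D.

Request:
arm_command:
  series: "-2 3 19 0 108;0 0 35 0 108;0 0 35 0 108;0 0 25 0 108;0 0 20 0 108;0 0 10 0 108;0 0 0 0 108;0 0 0 0 255;0 0 0 0 255;0 0 0 0 255;0 0 0 0 255;0 0 0 0 255;0 0 0 0 255;0 0 -20 0 255;0 0 -30 0 255;0 0 -40 0 255;0 0 -40 0 255;0 0 -15 0 255;0 0 0 0 255;0 0 0 0 255"

```text
time_s: 14.1
tool_pos: [0.6196, 0.2954, 0.2054]
tool_rot: [179.9, 0.1, -180.0]
force: [0.5, -0.1, -3.2]
grip_width: 0.0233
grasp_force: 19.9
```

Request:
arm_command:
  series: "5 -15 0 0 255;12 -30 0 0 255;12 -30 0 0 255;12 -30 0 0 255;12 -30 0 0 255;10 -30 0 0 255;10 -30 0 0 255;10 -30 0 0 255;10 -30 0 0 255;10 -30 0 0 255;10 -30 0 0 255;10 -30 0 0 255;10 -30 0 0 255;-3 -15 0 0 255;0 0 0 0 255;0 0 0 0 255;0 0 0 0 255"

```text
time_s: 15.52
tool_pos: [0.4887, -0.0934, 0.2031]
tool_rot: [180.0, -0.2, -179.9]
force: [0.1, 0.2, -1.3]
grip_width: 0.0235
grasp_force: 19.9
```

```bash
python3 - <<'E'
from h import *
print(telemetry.get_obs()["tool_pos"])
cv2.imwrite("pics/s4.png",cv2.resize(cams.read_camera("scene")[100:305,150:400],None,fx=2.4,fy=2.4,interpolation=cv2.INTER_CUBIC))
E
```

```text
[ 0.48872339 -0.09340976  0.20312276]
```

View pics/s4.png

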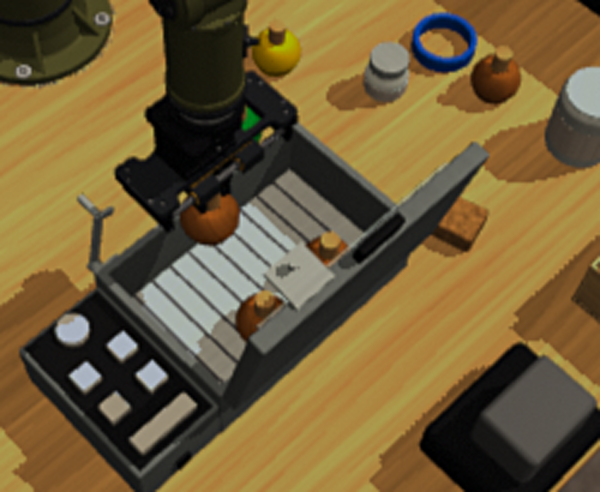

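The two feet stand upright at (262,310) and (328,245), and the hook at (95,220) is clear of the gripper. I'll place D.

Request:
arm_command:
  series: "1 -2 20 0 255;0 0 35 0 255;0 0 35 0 255;0 0 26 0 255;0 0 10 0 255;0 0 3 0 255;0 0 0 0 255;0 0 0 0 255;0 0 0 0 108;0 0 0 0 108;0 0 0 0 108;0 0 0 0 108;0 0 -10 0 108;0 0 -30 0 108;0 0 -40 0 108;0 0 -40 0 108;0 0 -10 0 108;0 0 0 0 108;0 0 0 0 108"

```text
time_s: 17.15
tool_pos: [0.4888, -0.0969, 0.2063]
tool_rot: [180.0, 0.1, -180.0]
force: [0.1, 0.4, -0.2]
grip_width: 0.05
grasp_force: 0.0
```

```bash
python3 - <<'E'
from h import *
im,o=buns()
for x in o:
    if -.25<x[2][1]<.42: print(x)
print(telemetry.get_obs()["tool_pos"])
E
```

```text
(array([144.7,  67.1]), np.int32(70), array([0.889, 0.288]))
(array([108.8, 175.4]), np.int32(98), array([0.517, 0.385]))
[ 0.48788841 -0.09667953  0.20500758]
```

Request:
arm_command:
  series: "-1 16 0 0 108;-2 32 0 0 108;-2 32 0 0 108;-2 32 0 0 108;-2 32 0 0 108;-2 32 0 0 108;-2 32 0 0 108;-2 32 0 0 108;-2 32 0 0 108;-2 32 0 0 108;-2 32 0 0 108;-2 32 0 0 108;-2 32 0 0 108;-2 32 0 0 108;-2 32 0 0 108;-2 22 0 0 108;0 0 0 0 108;0 0 0 0 108;0 0 0 0 108"

```text
time_s: 18.78
tool_pos: [0.5191, 0.3874, 0.2036]
tool_rot: [-179.8, -0.1, 179.9]
force: [-0.7, -0.7, 0.3]
grip_width: 0.05
grasp_force: 0.0
```

```bash
python3 - <<'E'
from h import *
o=telemetry.get_obs();print(o["tool_pos"],o["tool_rot"])
cv2.imwrite("pics/w4.png",cams.read_camera("wrist")[120:384,0:512])
print(proj("wrist",[.519,.389,.08],o))
E
```

```text
[0.51911378 0.3873901  0.20362837] [-1.79813546e+02 -1.13724578e-01  1.79949194e+02]
(np.float64(259.67816186377036), np.float64(185.9172743671316))
```

View pics/w4.png

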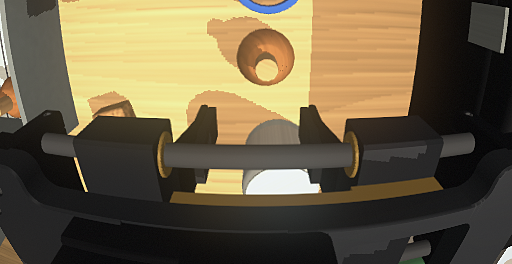

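C's tenon is at (266,190). That puts it at about (0.522, 0.393), so I'll grasp it there.

Request:
arm_command:
  series: "-3 6 20 0 108;0 0 35 0 108;0 0 35 0 108;0 0 25 0 108;0 0 21 0 108;0 0 10 0 108;0 0 0 0 108;0 0 0 0 255;0 0 0 0 255;0 0 0 0 255;0 0 0 0 255;0 0 0 0 255;0 0 0 0 255;0 0 -20 0 255;0 0 -30 0 255;0 0 -40 0 255;0 0 -40 0 255;0 0 -18 0 255;0 0 0 0 255;0 0 0 0 255"

```text
time_s: 20.5
tool_pos: [0.5227, 0.3954, 0.2087]
tool_rot: [179.9, 0.1, -180.0]
force: [0.4, -0.4, -2.5]
grip_width: 0.0237
grasp_force: 20.0
```

Request:
arm_command:
  series: "1 -15 0 0 255;3 -32 0 0 255;3 -32 0 0 255;3 -32 0 0 255;3 -32 0 0 255;3 -32 0 0 255;3 -32 0 0 255;3 -32 0 0 255;3 -32 0 0 255;3 -32 0 0 255;3 -32 0 0 255;3 -32 0 0 255;4 -12 0 0 255;0 0 0 0 255;0 0 0 0 255;0 0 0 0 255"

```text
time_s: 21.83
tool_pos: [0.4839, 0.0178, 0.2065]
tool_rot: [180.0, -0.1, -179.9]
force: [0.1, -0.5, -1.5]
grip_width: 0.0234
grasp_force: 20.0
```

```bash
python3 - <<'E'
from h import *
print(telemetry.get_obs()["tool_pos"])
a=cams.read_camera("scene")[100:305,150:400]
b=cams.read_camera("top")[90:260,80:340]
a=cv2.resize(a,(400,328));b=cv2.resize(b,(400,262))
cv2.imwrite("pics/st5.png",np.vstack([a,b]))
E
```

```text
[0.48386129 0.01775657 0.20651952]
```

View pics/st5.png

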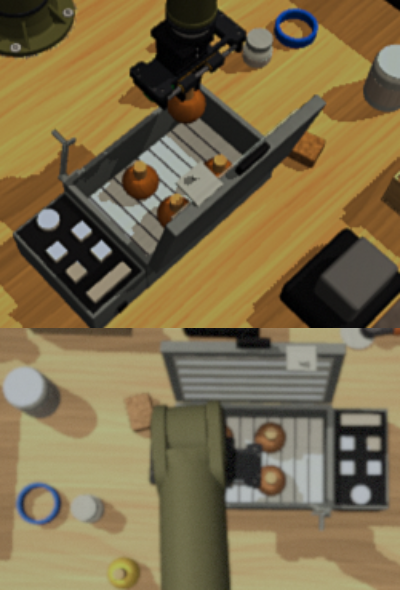

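Three feet stand in the box and the fourth is held above it. No brown foot is left on the bench. Placing the fourth.

Request:
arm_command:
  series: "0 -2 20 0 255;0 0 35 0 255;0 0 35 0 255;0 0 29 0 255;0 0 11 0 255;0 0 3 0 255;0 0 0 0 255;0 0 0 0 255;0 0 0 0 108;0 0 0 0 108;0 0 0 0 108;0 0 0 0 108;0 0 -10 0 108;0 0 -30 0 108;0 0 -40 0 108;0 0 -40 0 108;0 0 -40 0 108;0 0 -40 0 108;0 0 0 0 255;0 0 0 0 255"

```text
time_s: 23.6
tool_pos: [0.486, 0.0141, 0.278]
tool_rot: [179.9, 0.4, 180.0]
force: [0.0, -0.6, -0.9]
grip_width: 0.0434
grasp_force: 0.0
```

Request:
arm_command:
  series: "0 0 -36 0 255;0 0 -36 0 255;0 0 -36 0 255;0 0 -34 0 255;0 0 0 0 255;-20 0 0 0 255;-38 0 0 0 255;-38 0 0 0 255;-38 0 0 0 255;-38 0 0 0 255;-38 0 0 0 255;-38 0 0 0 255;-20 0 0 0 255;0 0 0 0 255;0 0 0 0 255;0 0 0 0 255"

```text
time_s: 24.93
tool_pos: [0.7517, 0.0137, 0.4161]
tool_rot: [-180.0, -0.1, 180.0]
force: [-0.7, -0.4, 0.3]
grip_width: 0.0007
grasp_force: 0.0
```

```bash
python3 - <<'E'
from h import *
o=telemetry.get_obs();print(o["tool_pos"],o["tool_rot"],o["grip_width"])
im=cams.read_camera("scene");w=cams.read_camera("wrist")
im=im[20:320,150:450]
cv2.imwrite("pics/st6.png",np.hstack([cv2.resize(im,(400,400)),cv2.resize(w,(400,300),).copy() if 0 else cv2.copyMakeBorder(cv2.resize(w,(400,300)),0,100,0,0,cv2.BORDER_CONSTANT)]))
E
```

```text
[0.75171207 0.01368108 0.41607832] [-1.79987340e+02 -8.99594576e-02  1.79954216e+02] 0.0007040671996807228
```

View pics/st6.png

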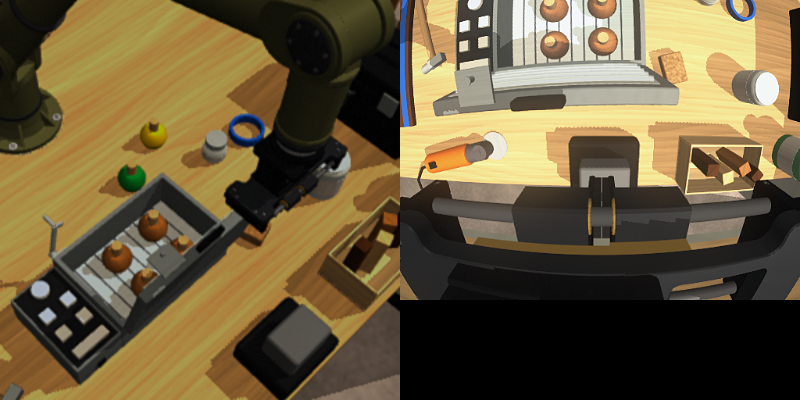

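All four feet stand in the box. The lid's outer face is in front of the closed fingers, which are behind it. I'll descend and push the lid forward along its arc.

Request:
arm_command:
  series: "0 0 30 0 255;0 0 30 0 255;0 0 30 0 255;0 0 26 0 255;0 0 0 0 255;0 0 0 0 255;15 0 0 0 255;15 0 0 0 255;15 0 0 0 255;15 0 0 0 255;15 0 0 0 255;10 0 0 0 255;0 0 0 0 255;0 0 0 0 255"

```text
time_s: 26.2
tool_pos: [0.668, 0.0141, 0.3042]
tool_rot: [179.9, 0.3, -180.0]
force: [0.3, -0.7, 1.1]
grip_width: 0.0007
grasp_force: 0.0
```

Request:
arm_command:
  series: "10 0 1 0 255;10 0 1 0 255;10 0 1 0 255;10 0 1 0 255;10 0 1 0 255;12 0 3 0 255;12 0 3 0 255;12 0 4 0 255;12 0 4 0 255;0 0 0 0 255;0 0 0 0 255"

```text
time_s: 27.12
tool_pos: [0.5697, 0.0142, 0.2824]
tool_rot: [179.9, 0.0, -180.0]
force: [-0.2, 0.0, -0.4]
grip_width: 0.0003
grasp_force: 0.0
```

```bash
python3 - <<'E'
from h import *
o=telemetry.get_obs();print(o["tool_pos"],o["tool_rot"],o["force"])
im=cams.read_camera("scene")[20:320,150:450]
cv2.imwrite("pics/s7.png",cv2.resize(im,(600,600)))
E
```

```text
[0.56973816 0.01422209 0.28241193] [ 1.79946268e+02  3.62802045e-02 -1.79997207e+02] [-0.1635566   0.01906377 -0.41024634]
```

View pics/s7.png

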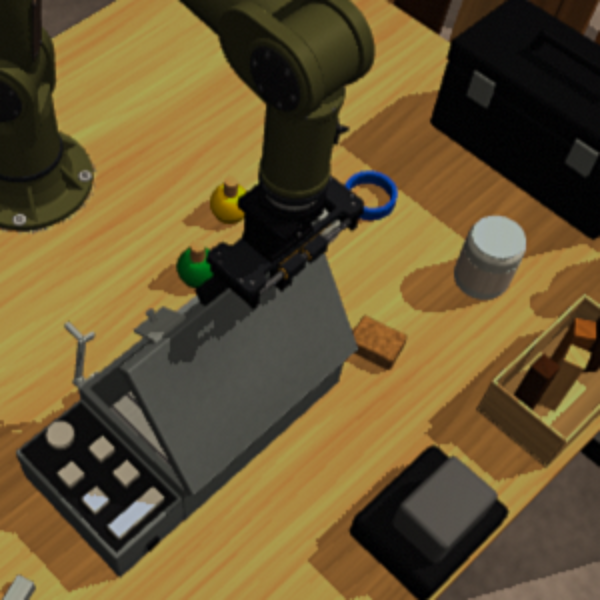

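The lid is following, now at about 50-60° and leaning forward. I'll carry on down the arc.

Request:
arm_command:
  series: "11 0 5 0 255;11 0 6 0 255;11 0 7 0 255;10 0 8 0 255;9 0 8 0 255;9 0 9 0 255;8 0 9 0 255;8 0 10 0 255;7 0 10 0 255;6 0 11 0 255;6 0 11 0 255;6 0 11 0 255;4 0 12 0 255;3 0 12 0 255;3 0 12 0 255;2 0 8 0 255;0 0 0 0 255;0 0 0 0 255"

```text
time_s: 28.67
tool_pos: [0.4558, 0.0141, 0.1326]
tool_rot: [-180.0, -0.0, 180.0]
force: [0.5, 0.5, -0.1]
grip_width: 0.0008
grasp_force: 0.0
```

Request:
arm_command:
  series: "0 0 2 0 255;0 0 2 0 255;0 0 2 0 255;0 0 1 0 255;0 0 0 0 255;0 0 0 0 255"

```text
time_s: 29.17
tool_pos: [0.456, 0.0142, 0.132]
tool_rot: [179.8, -0.1, 180.0]
force: [-18.7, -3.3, 48.0]
grip_width: 0.0004
grasp_force: 24.2
```

The lid is shut: pressing on it met a firm stop. Next I'll retreat up and go to the right of the raised hook tab.

Request:
arm_command:
  series: "0 0 -20 0 255;0 0 -38 0 255;0 0 -38 0 255;0 0 -38 0 255;8 -32 0 0 255;8 -32 0 0 255;8 -32 0 0 255;8 -32 0 0 255;8 -32 0 0 255;8 -32 0 0 255;8 -32 0 0 255;8 -32 0 0 255;0 0 0 0 255;0 0 0 0 255;0 0 0 0 255"

```text
time_s: 30.42
tool_pos: [0.3917, -0.2412, 0.2595]
tool_rot: [180.0, -0.0, -180.0]
force: [0.3, 0.5, 0.5]
grip_width: 0.0005
grasp_force: 0.0
```

```bash
python3 - <<'E'
from h import *
o=telemetry.get_obs();print(o["tool_pos"],o["tool_rot"],o["qpos"])
w=cv2.resize(cams.read_camera("wrist"),(420,315));a=cv2.resize(cams.read_camera("scene")[150:310,140:340],(380,304))
cv2.imwrite("pics/h1.png",np.hstack([w,cv2.copyMakeBorder(a,0,11,0,0,0)]))
E
```

```text
[ 0.39172723 -0.24117431  0.25953671] [ 1.79963759e+02 -1.13285906e-02 -1.79978340e+02] [-29.55831532 -13.05433865  50.84741485 106.88151117  10.16808447
  81.6030591  109.06991487]
```

View pics/h1.png

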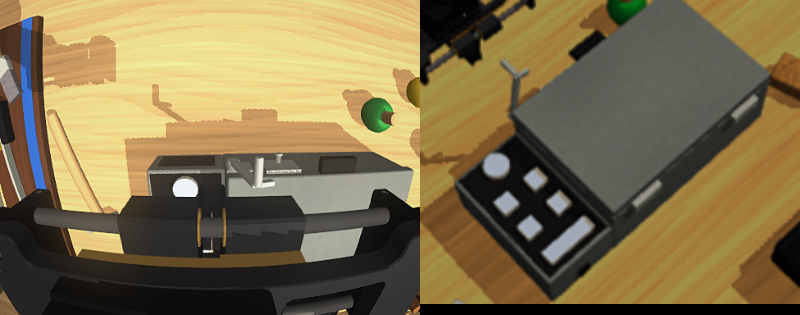

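The lid is shut. In the wrist view the hook tab runs from about (258,158) to (262,185), to the left (+y) of the fingers. I'll check that numerically.

```bash
python3 - <<'E'
from h import *
o=telemetry.get_obs()
for z in(.18,.19,.2): print(z,atz(ray("wrist",(258*1.219,158*1.219),o),z),atz(ray("wrist",(262*1.219,185*1.219),o),z))
E
```

```text
0.18 [ 0.38544423 -0.19161906  0.18      ] [ 0.41623285 -0.18507031  0.18      ]
0.19 [ 0.38241284 -0.19365926  0.19      ] [ 0.41192655 -0.18738168  0.19      ]
0.2 [ 0.37938146 -0.19569945  0.2       ] [ 0.40762026 -0.18969304  0.2       ]
```

Request:
arm_command:
  series: "0 0 36 0 255;0 0 36 0 255;0 0 37 0 255;0 0 0 0 255;0 10 0 0 255;0 10 0 0 255;0 10 0 0 255;0 10 2 0 255;0 10 3 0 255;0 10 4 0 255;0 10 3 0 255;0 3 0 0 255;0 0 0 0 255;0 0 0 0 255"

```text
time_s: 31.68
tool_pos: [0.3917, -0.1689, 0.1389]
tool_rot: [-180.0, 0.0, -180.0]
force: [-0.1, 0.3, 0.2]
grip_width: 0.0006
grasp_force: 0.0
```

```bash
python3 - <<'E'
from h import *
o=telemetry.get_obs();print(o["tool_pos"],o["force"])
E
```

```text
[ 0.39171206 -0.1689117   0.13889755] [-0.08033694  0.33977918  0.15619717]
```

Request:
arm_command:
  series: "0 -6 0 0 255;0 0 -35 0 255;0 0 -35 0 255;-4 12 0 0 255;-4 14 0 0 255;0 0 0 0 255;0 0 20 0 255;0 0 15 0 255;0 1 12 0 255;0 2 12 0 255;0 2 12 0 255;0 3 12 0 255;0 2 10 0 255;0 2 8 0 255;0 0 5 0 255;0 0 0 0 255;0 0 0 0 255"

```text
time_s: 33.1
tool_pos: [0.3991, -0.1371, 0.1024]
tool_rot: [-180.0, -0.1, 180.0]
force: [-1.4, -0.4, -0.9]
grip_width: 0.0007
grasp_force: 0.6
```

```bash
python3 - <<'E'
from h import *
o=telemetry.get_obs();print(o["tool_pos"],o["force"])
E
```

```text
[ 0.39907634 -0.13713152  0.10244954] [-1.39027024 -0.37893048 -0.91840354]
```

Request:
arm_command:
  series: "0 2 1 0 255;0 2 1 0 255;0 0 1 0 255;0 0 1 0 255;0 0 0 0 255;0 0 0 0 255"

```text
time_s: 33.6
tool_pos: [0.3991, -0.1361, 0.0988]
tool_rot: [-179.7, -0.0, 179.9]
force: [-0.8, -8.4, -2.9]
grip_width: 0.0005
grasp_force: 4.8
```

The sideways force suggests the fingertip slipped to the right of the tab. I'll lift, shift left over the tab, and take a look.

Request:
arm_command:
  series: "0 -8 0 0 255;0 0 -35 0 255;0 0 -35 0 255;-2 19 0 0 255;0 0 0 0 255;0 0 0 0 255"

```text
time_s: 34.1
tool_pos: [0.4019, -0.1213, 0.1689]
tool_rot: [180.0, 0.1, -179.9]
force: [-0.2, -0.7, -0.2]
grip_width: 0.0002
grasp_force: 0.0
```

```bash
python3 - <<'E'
from h import *
np.set_printoptions(precision=4,suppress=True)
o=telemetry.get_obs();print(o["tool_pos"],o["force"])
P=lambda n,th:[np.round(proj(n,[x,-.212+.09*np.cos(th),.098+.09*np.sin(th)],o),1) for x in(.381,.412)]
for th in(0,.2,.5,.8): print(th,P("wrist",th),P("scene",th))
w=cams.read_camera("wrist")[140:270,180:400];a=cams.read_camera("scene")[170:270,150:250]
cv2.imwrite("pics/h2.png",np.hstack([cv2.resize(w,(440,260),interpolation=2),cv2.resize(a,(260,260),interpolation=2)]))
E
```

```text
[ 0.4019 -0.1213  0.1689] [-0.2258 -0.6851 -0.1983]
0 [array([256.8, 178.3]), array([256.7, 214.2])] [array([205.1, 184.5]), array([212.1, 191.3])]
0.2 [array([254.4, 184.2]), array([254.4, 222.4])] [array([204.1, 181.5]), array([211.2, 188.4])]
0.5 [array([240.3, 194.2]), array([241. , 236.2])] [array([200.9, 178.6]), array([208. , 185.5])]
0.8 [array([211.5, 204.6]), array([214.1, 250.1])] [array([195.6, 177.8]), array([202.8, 184.8])]
```

View pics/h2.png

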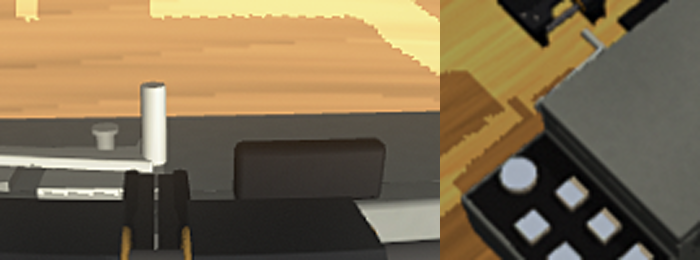

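The tab tip is at (256,182), so the hook is nearly closed at about 0.1 rad, and the fingers are now directly above it. I'll press straight down.

Request:
arm_command:
  series: "0 0 20 0 255;0 0 20 0 255;0 0 12 0 255;0 0 6 0 255;0 0 4 0 255;0 0 3 0 255;0 0 2 0 255;0 0 1 0 255;0 0 0 0 255;0 0 0 0 255;0 0 0 0 255"

```text
time_s: 35.12
tool_pos: [0.4013, -0.1223, 0.1028]
tool_rot: [179.9, -0.1, 180.0]
force: [-8.5, 0.6, 18.9]
grip_width: 0.0004
grasp_force: 10.5
```

Pressing gave a firm 19 N stop with the tip at 0.1028, which is exactly the closed tab's top. Next is the power key.

Request:
arm_command:
  series: "0 0 -20 0 255;0 0 -39 0 255;0 0 -39 0 255;-11 -31 0 0 255;-12 -31 0 0 255;-12 -32 0 0 255;-12 -32 0 0 255;-12 -31 0 0 255;0 0 0 0 255;0 0 35 0 255;0 0 35 0 255;0 0 22 0 255;0 0 0 0 255;0 0 0 0 255"

```text
time_s: 36.28
tool_pos: [0.46, -0.2786, 0.1064]
tool_rot: [180.0, -0.1, -180.0]
force: [0.7, 0.1, 0.8]
grip_width: 0.0005
grasp_force: 0.0
```

```bash
python3 - <<'E'
from h import *
im=cams.read_camera("wrist");o=telemetry.get_obs();print(o["tool_pos"],o["force"])
s=cams.read_camera("scene");cv2.imwrite("pics/k.png",s)
P=[np.round(proj("scene",[.381,-.212+.09*np.cos(t),.098+.09*np.sin(t)]),1) for t in(0,.1,.2,.3)];print(P)
# bright tab tip in scene
g=cv2.cvtColor(s,cv2.COLOR_BGR2GRAY)[174:194,196:218];print(g)
E
```

```text
[ 0.4611442  -0.27922356  0.10777649] [-0.13672395  0.18154258  0.18355163]
[array([205.1, 184.5]), array([204.7, 182.9]), array([204.1, 181.5]), array([203.3, 180.3])]
[[135 133 136 135 132 130 132 134 133 131 128 129 133 135 137 136 132 128
  127 131 134 138]
 [134 136 135 133 131 133 135 134 131 129 131 134 136 137 135 131 128 127
  129 135 138 141]
 [137 135 132 132 135 135 133 130 129 131 135 137 136 133 130 129 128 131
  134 138 140 140]
 [134 132 134 137 136 134 129 127 132 135 138 136 133 130 129 128 132 136
  138 140 143 134]
 [133 134 138 135 132 128 128 131 135 137 136 132 130 129 128 129 134 138
  141 140 139 130]
 [137 138 135 132 129 131 134 137 136 136 132 130 129 129 132 135 139 141
  139 136 134 132]
 [138 136 131 129 132 136 138 137 135 132 130 128 128 132 136 140 140 139
  135 131 130 131]
 [134 129 127 131 135 137 136 133 132 130 129 126 129 137 141 141 138 134
  130 129 129 131]
 [130 128 130 135 135 136 133 134 131 130 130 132 138 141 140 137 133 130
  129 131 130 130]
 [131 133 136 137 134 133 132 131 128 127 148 141 139 139 135 131 130 130
  130 130 130 132]
 
[... 229 characters left out ...]
1  94 133 148 139 124 127 129
  132 130 102 100]
 [ 26  51  99 131 136 133 136 140 139 136 116  76  95 132 148 139 123 130
  131 106  88  86]
 [ 22  24  50  98 133 138 140 137 136 134 133 114  87  96 131 148 138 127
  111  93  88  88]
 [ 29  48  56  52 102 140 140 135 132 132 134 132 115  84  96 127 121 100
   92  87  88  91]
 [ 27  36  43  26  51 103 137 136 132 131 132 131 129 116  82  80  93  89
   89  89  90  90]
 [ 26  27  29  23  25  52 101 134 135 133 131 130 134 131  93  85  88  91
   90  91  91  91]
 [ 26  27  25  26  24  27  51 101 134 134 133 132 137 115  95  89  90  91
   92  91  92  93]
 [ 26  27  27  26  25  23  26  51  99 135 133 117 103  95  91  90  90  90
   90  92  92  93]]
```

The tab in the scene view sits at (205.5,184), which matches hook angle 0 (205,184.5), so the hook is closed. Pressing power.

Request:
arm_command:
  series: "0 0 6 0 255;0 0 4 0 255;0 0 3 0 255;0 0 3 0 255;0 0 2 0 255;0 0 0 0 255;0 0 0 0 255"

```text
time_s: 36.97
tool_pos: [0.4613, -0.2788, 0.0894]
tool_rot: [180.0, 0.1, -180.0]
force: [-0.8, 1.8, 6.5]
grip_width: 0.0008
grasp_force: 3.5
```

Request:
arm_command:
  series: "0 0 2 0 255;0 0 0 0 255;0 0 0 0 255;0 0 0 0 255"

```text
time_s: 37.3
tool_pos: [0.4613, -0.2789, 0.0891]
tool_rot: [179.9, 0.1, -180.0]
force: [-5.2, 4.7, 22.0]
grip_width: 0.0003
grasp_force: 10.5
```

Request:
arm_command:
  series: "0 0 -10 0 255;0 0 -30 0 255;-34 9 0 0 255;-34 9 0 0 255;-34 9 0 0 255;0 0 0 0 255;0 0 0 0 255;0 0 0 0 255"

```text
time_s: 37.97
tool_pos: [0.5615, -0.2524, 0.1259]
tool_rot: [-180.0, -0.1, 180.0]
force: [-1.3, -0.6, -0.1]
grip_width: 0.0007
grasp_force: 0.0
```

Request:
arm_command:
  series: "-2 0 15 0 255;0 0 10 0 255;0 0 5 0 255;0 0 4 0 255;0 0 3 0 255;0 0 2 0 255;0 0 0 0 255;0 0 0 0 255;0 0 0 0 255"

```text
time_s: 38.72
tool_pos: [0.563, -0.2518, 0.0893]
tool_rot: [179.9, -0.1, 180.0]
force: [-7.6, 4.8, 15.2]
grip_width: 0.0006
grasp_force: 7.1
```

Request:
arm_command:
  series: "0 0 -10 0 255;0 0 -30 0 255;24 -27 0 0 255;24 -27 0 0 255;0 0 0 0 255;0 0 0 0 255;0 0 0 0 255"

```text
time_s: 39.3
tool_pos: [0.5169, -0.3057, 0.1277]
tool_rot: [180.0, 0.1, 180.0]
force: [1.0, -0.1, 0.1]
grip_width: 0.0003
grasp_force: 0.0
```

Request:
arm_command:
  series: "0 0 16 0 255;0 0 10 0 255;0 0 5 0 255;0 0 4 0 255;0 0 3 0 255;0 0 2 0 255;0 0 0 0 255;0 0 0 0 255;0 0 0 0 255"

```text
time_s: 40.05
tool_pos: [0.5169, -0.3045, 0.0893]
tool_rot: [179.8, 0.0, -179.9]
force: [-4.4, 5.5, 13.4]
grip_width: 0.0005
grasp_force: 6.6
```

Request:
arm_command:
  series: "0 0 -10 0 255;0 0 -30 0 255;-32 9 0 0 255;-32 9 0 0 255;-33 9 0 0 255;0 0 0 0 255;0 0 0 0 255;0 0 0 0 255"

```text
time_s: 40.72
tool_pos: [0.6129, -0.2796, 0.1274]
tool_rot: [-179.9, -0.1, 180.0]
force: [-0.3, -1.3, -0.0]
grip_width: 0.0
grasp_force: 0.0
```

Request:
arm_command:
  series: "-1 2 16 0 255;0 0 10 0 255;0 0 5 0 255;0 0 4 0 255;0 0 3 0 255;0 0 2 0 255;0 0 0 0 255;0 0 0 0 255;0 0 0 0 255"

```text
time_s: 41.47
tool_pos: [0.6133, -0.2773, 0.0894]
tool_rot: [179.9, -0.1, 180.0]
force: [-5.8, 2.8, 9.9]
grip_width: 0.0006
grasp_force: 5.0
```

Request:
arm_command:
  series: "0 0 1 0 255;0 0 0 0 255;0 0 -10 0 255;0 0 -30 0 255;0 0 -40 0 255;0 0 -40 0 255;0 0 -40 0 255;0 0 0 0 255;0 0 0 0 255;0 0 0 0 255;0 0 0 0 255"

```text
time_s: 42.38
tool_pos: [0.614, -0.2762, 0.245]
tool_rot: [179.9, -0.1, -180.0]
force: [-0.2, 1.0, -1.2]
grip_width: 0.0003
grasp_force: 0.0
```

```bash
python3 - <<'E'
from h import *
s=cams.read_camera("scene");k=cv2.imread("pics/k.png")
o=telemetry.get_obs();print(o["tool_pos"],o["force"])
print("hook-area change",np.abs(s[174:194,196:218].astype(int)-k[174:194,196:218]).mean())
if np.abs(s[174:194,196:218].astype(int)-k[174:194,196:218]).mean()<6: print(env.sign_off())
E
```

```text
[ 0.61392212 -0.27616919  0.24473219] [ 1.34476438 -0.5361336  -0.09458113]
hook-area change 82.10303030303031
```

The arm may be blocking the view of the hook. I'll move it aside and compare again.

Request:
arm_command:
  series: "0 0 -35 0 255;0 0 -35 0 255;10 35 0 0 255;10 35 0 0 255;10 35 0 0 255;10 35 0 0 255;10 35 0 0 255;10 35 0 0 255;0 35 0 0 255;0 35 0 0 255;0 35 0 0 255;0 35 0 0 255;0 35 0 0 255;0 35 0 0 255;0 35 0 0 255;0 35 0 0 255;0 0 0 0 255;0 0 0 0 255"

```text
time_s: 43.93
tool_pos: [0.5531, 0.2163, 0.3144]
tool_rot: [-179.9, -0.2, -179.7]
force: [0.5, 0.5, -1.0]
grip_width: 0.0004
grasp_force: 0.0
```

```bash
python3 - <<'E'
from h import *
s=cams.read_camera("scene");k=cv2.imread("pics/k.png")
print(telemetry.get_obs()["tool_pos"])
d=np.abs(s[174:194,196:218].astype(int)-k[174:194,196:218]).mean();print(d)
print(cv2.cvtColor(s,cv2.COLOR_BGR2GRAY)[180:192,198:216])
E
```

```text
[0.55378674 0.21354232 0.31500517]
13.271969696969697
[[128 126 130 133 135 134 132 131 130 127 126 128 135 138 139 136 133 129]
 [125 128 133 135 134 132 130 128 128 126 128 133 139 138 135 132 128 127]
 [129 133 134 134 131 132 130 128 127 130 137 140 138 134 131 127 126 128]
 [134 135 131 131 130 130 126 111 104 106 138 138 135 130 128 128 129 129]
 [134 132 131 130 129 125 105  81  87  93 104 115 130 130 128 129 130 126]
 [133 132 130 129 128 128 120  75  73  88  89  84 112 130 132 131 123  97]
 [133 130 128 127 129 134 137 118  79  76  87  85  85 112 130 125  96  82]
 [130 127 128 129 135 137 139 135 116  74  76  87  84  83  88  93  84  76]
 [129 128 129 131 135 135 134 132 130 115  84  77  87  84  71  75  79  86]
 [129 129 133 135 134 132 130 129 133 131 115  67  77  85  74  82  85  89]
 [130 135 135 134 131 131 129 130 131 131 125  76  62  66  85  89  89  88]
 [135 135 134 132 131 131 130 130 128 130 128  96  78  85  89  89  90  89]]
```

The tab is in the same place (tip at 205,184), now only shaded. The lid and hook are closed and the arm is clear, so I'll hand in.

```bash
python3 -c "
from cell import env
print(env.sign_off())"
```

```text
the job is handed in; nothing more can be done
None
```

I handed the job in at about 44 s, with all four feet standing in the UV box, the lid shut, the hook closed over the pin, and the power, back left, front right and start keys pressed in that order; sign-off returned no verdict.

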